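# Open the screw-capped canister and read in the capacitors

## Robot

A 6-joint arm with a two-finger parallel gripper is mounted at the origin on a cart in front of the work surface, level with it; the furniture and walls round the work are solid. World frame = base frame: x ahead of the robot, y to its left, z up, the work surface at z = 0. Lengths are in m, angles in degrees, forces in N, time in s.
With the tool pointing down it reaches from about 0.35 to 0.875 m from the base axis. Payload 4.2 kg.
Tool frame: the origin (TCP) lies on the front face of the gripper's body, between the roots of the fingers; the fingertips stand finger_overhang ahead of it and the grasp point (between the pads) lies 51 mm ahead of it (finger_overhang is the distance from the TCP to the fingertips, in m); z points along the fingers, y is the line along which they close (so a half turn about z gives the same grasp; the last joint's range is limited). The gripper opens to 87 mm and grips with 3 to 60 N. Pads are 19 mm wide; open, the fingers measure 117 mm over their backs; the gripper's body (75 mm by 190 mm) begins 51 mm behind the grasp point.
Start: joints at [-52.792, 22.042, 0.453, 0, -68.411, -14.817], TCP at [0.238, -0.578, 0.292] pointing down, gripper open.
Joint ranges: [-179.83, 179.83], [-69.29, 118.12], [-61.27, 80.66], [-181.25, 117.63], [-171.15, -9.14], [-177.46, 177.46]. Speed limits (degrees/s): [159.86, 159.86, 180, 180, 180, 180].

## Interface

Orientations are given as a 3x3 rotation matrix whose columns are the frame's x, y, z axes.
In Python, from station import sense, capture, camera_model, finish_job, finger_overhang gives the robot as it stands. The module is installed in compiled form; this text tells all that it offers.
- The arm moves only by the tool jog_arm, never from a script. Its argument "rows" is a list that holds one entry, the list of rows, each a list of 4 numbers: the shift along the tool's x, y, z in m, then the turn about the tool's z in rad. A call has 1 to 20 rows; each row shifts and turns the commanded pose from where the row before left it, along the tool's axes as they then stand; what a row does not reach is not made up. A row lasts 1/8 s, in which the tool goes at most 62.5 mm and 10.7 degrees, less where a joint would pass 70% of its speed; a pose out of reach is approached as far as the arm can. A call is refused whole if a number of a shift passes 0.0625 or a number of a turn 0.188, either way. A call with a gripper value outside its range is refused whole. "claw" is the opening, from 0 (shut) to 1 (fully open), set as the call begins (left out, the last holds). The fingers move at their own pace and stop on an object; the grip force is fixed at half the most. Time passes only in rows, so rows that do not move let the fingers close. It gives the time, the measured TCP pose, the force, the opening and the grip force at its end, in the units of the state.
- sense(): the state, without advancing time (a new reading comes with each control period).
- capture(name): name is "side" or "top"; returns the picture (384x512x3 uint8, red, green, blue); there is no depth.
- camera_model(name): a dict with "fovy" (degrees; the focal length in pixels is half the picture's height over the tangent of half this angle, whatever the lens; pixels are square), "cx", "cy" (the principal point, pixels), "k1" (the pictures are not rectified: a ray, as slopes to the right and down, at radius r is drawn at 1 + k1 r^2 times it, then the intrinsics apply), "eye" and "rotation" of the camera in the world. Camera axes: x right, y down, z forward; pixel columns grow to the right and rows downward; lengths in m; the calibration is good to about 2 mm. A picture is of the moment at which its call begins. camera_model takes no time and is no camera call.
- finish_job(): hands the job in; it is judged then, once.
The state is a dict: "time_s": time; "joints": joint angles; "joint_velocities": joint speeds; "effort": joint torques, N m; "tcp_pos": TCP position; "ee_rot": TCP orientation; "wrist_force": force on the tool from outside, world axes, zero at the start; "moment": the same for the moment, N m; "gripper_width": opening from 0.0 (shut) to 1.0 (fully open); "gripper_force": force on a finger pad.
Only numpy, scipy, OpenCV 4.12 (cv2) and the standard library are available. Lean on these libraries where they do the work, as an engineer would, in place of code of your own. Each camera call takes 0.05 s, during which the arm holds its last target. There are 200 camera calls.

## Task

Unscrew the canister's tall cap counter-clockwise through several turns until its thread comes free, lift it away and stand it upright on the square rubber mat. Then stand the capacitor from the canister, and every other can capacitor on the bench, upright on the label reader's black pad with its label squarely facing the reader's window, and when they all stand so press the reader's button down. Leave the tools, marker and tape lying where they are.

Things in the scene. Friction and masses are not known exactly. Their poses are not given: they have to be found in the camera images.
- canister: canister screwed to the bench: square foot 106 mm, barrel 80 mm in diameter up to a shoulder at 22 mm height, then a threaded neck (66 mm over the thread) up to 63 mm; bore 49 mm wide, its floor 26 mm up. Origin: centre of the underside; z up. In the bore, under the cap, stands a capacitor; its top is 101 mm above the bench
- cap_knob (a point): middle of the round solid knob (50 mm in diameter, 26 mm tall) on top of the screw cap, on the axis, 102 mm above the cap's lower rim and 124 mm above the bench when screwed home; z up along the axis
- screw_cap: the canister's tall hollow grey cap, 78 mm in diameter, 115 mm tall with its knob, about 0.15 kg; origin: centre of its lower rim. Right-hand thread: turned counter-clockwise from above it rises 14 mm a turn and is free after about 2.0 to 2.1 turns (28 mm); then it lifts straight off (turned on another half turn or more, it drops back askew). In the thread it has 1 to 2 mm of vertical play; it stays where it is let go
- mat: square black rubber mat fixed flat on the bench, 130 x 130 mm, 3 mm thick, for the cap. Origin: centre of the underside
- capacitor_a_mid (a point): the capacitor that stands in the canister under the cap; bare metal can, 44 mm in diameter, 75 mm tall, 0.16 kg, heavy at its foot. This point is on its axis, 37.5 mm above its base; z up, towards the terminals; x points out of the side with the striped label (33 x 46 mm). On top, above the label, is a small round black vent plug
- capacitor_b_mid (a point): a capacitor standing on the bench (not there in every start); bare metal can, 44 mm in diameter, 75 mm tall, 0.16 kg, heavy at its foot. This point is on its axis, 37.5 mm above its base; z up, towards the terminals; x points out of the side with the striped label (33 x 46 mm). On top, above the label, is a small round black vent plug
- capacitor_c_mid (a point): another capacitor standing on the bench (not there in every start); bare metal can, 44 mm in diameter, 75 mm tall, 0.16 kg, heavy at its foot. This point is on its axis, 37.5 mm above its base; z up, towards the terminals; x points out of the side with the striped label (33 x 46 mm). On top, above the label, is a small round black vent plug
- reader: label reader fixed to the bench: housing 300 mm wide (along y), 50 deep, 70 tall; before its front lies a black pad 95 mm deep (x = -95 to 0), 300 wide, 3 thick, with room for three capacitors in a row. Origin: on the bench, mid-foot of the front; x points from the front into the housing: a label facing the window has the capacitor's x along this x; z up
- reader_window (a point): middle of the reader's window, on the front face of the housing, 40 mm above the bench
- read_button (a joint): the reader's round push button, 28 mm in diameter, on top of the housing at its right end (the reader's -y end); value in m, 0 up, 0.006 fully down; springs back; about 5 N
- read_button_top (a point): centre of the button's top face; it is pressed straight down
- side_cutter: side cutter with orange handles, 141 x 58 x 12 mm, lying on the bench; a bystander. Origin: centre of its underside
- tape_white: roll of white tape, 56 mm in diameter, 18 mm tall; a bystander. Origin: centre of its underside
- marker_black: black marker pen, 124 mm long, 16 mm thick, lying on the bench; a bystander. Origin: centre of its underside
- screwdriver_yellow: yellow screwdriver, 174 x 25 x 23 mm, lying on the bench; a bystander. Origin: centre of its underside
Things that resemble listed ones, but are neither listed nor needed, are in the scene too. What is shaped like the part that bears capacitor_b_mid but yellow is not meant. Leave any blue look-alike of the screw_cap alone.

How it is judged:
By the outcome, as a careful person would: the job done as asked, in the order asked, and still so for the second after the job is handed in, with the robot touching nothing.
Of capacitor_b, capacitor_c only 1 to 2 are there at a start; the rules pass over those that are not, and their reading is None.
At some moment in a run one of capacitor_b, capacitor_c may be knocked a few centimetres aside while the robot is not near it.
It also fails if it takes over 210 s, if anything falls off the work surface, if the arm or the gripper's body presses on something with over 40 N, if the wrist force passes 120 N, or if a joint passes its speed limit or range.

## Working session

There is one attempt and no reset: what is moved stays moved. The work goes in short steps, Python scripts to look and compute and a tool call to move; the robot and the scene stay as the last step left them, time stands still between calls to the robot, and variables do not carry over. Pictures are saved under pics/ and viewed, at most 14 in all, crops included, and the job is handed in when it is done.

Besides the shell and the picture viewer there is one more tool, called after "Emit:" as name(argument=value, ...) on one line, values as JSON. jog_arm: Moves the arm, as the interface text tells. Its arguments: {"type":"object","properties":{"rows":{"type":"array"},"claw":{"type":"number"}},"required":["rows"]}

```bash
mkdir -p pics; cat > h.py <<'E'
import numpy as np, cv2
from station import sense, capture, camera_model, finish_job, finger_overhang
def snap(n,f):
    im=capture(n); cv2.imwrite(f'pics/{f}.png',im[:,:,::-1]); return im
def K(m): 
    f=192/np.tan(np.radians(m['fovy'])/2); return f
def ray(m,u,v):
    f=K(m); d=np.array([(u-m['cx'])/f,(v-m['cy'])/f]); s=d.copy()
    for _ in range(30): s=d/(1+m['k1']*(s@s))
    return np.array(m['eye']),np.array(m['rotation'])@np.array([s[0],s[1],1])
def onz(m,u,v,z):
    e,r=ray(m,u,v); return e+r*(z-e[2])/r[2]
def proj(m,p):
    c=np.array(m['rotation']).T@(np.array(p)-np.array(m['eye'])); s=c[:2]/c[2]; s=s*(1+m['k1']*(s@s)); return s*K(m)+[m['cx'],m['cy']]
E
python3 - <<'E'
from h import *
print(finger_overhang if not callable(finger_overhang) else finger_overhang())
for n in('top','side'):
    im=snap(n,n+'0'); m=camera_model(n); print(m)
    cv2.imwrite(f'pics/{n}0b.png',cv2.resize(im[:,:,::-1],(800,600),interpolation=cv2.INTER_CUBIC))
s=sense(); print(s['tcp_pos'],s['ee_rot'],s['time_s'])
E
```

```text
0.0697
{'fovy': 54.748548077479896, 'cx': 250.68258883506851, 'cy': 197.4464868533896, 'k1': 0.03988844090554375, 'eye': array([ 0.41426228, -0.07347909,  1.40697069]), 'rotation': array([[ 0.01542088, -0.99783323,  0.0639612 ],
       [-0.99985174, -0.01587897, -0.00665985],
       [ 0.00766106, -0.06384902, -0.99793016]])}
{'fovy': 51.806232375797826, 'cx': 250.64969577096142, 'cy': 193.6147320257621, 'k1': -0.039899492618676397, 'eye': array([0.06843954, 1.13438589, 0.76538197]), 'rotation': array([[-0.93769552, -0.14809427,  0.31431704],
       [-0.3473056 ,  0.42628782, -0.83525895],
       [-0.01029246, -0.89238264, -0.45116215]])}
[ 0.23794267 -0.57749528  0.29128366] [[-9.24675333e-01 -3.80755651e-01 -8.13813547e-04]
 [-3.80756513e-01  9.24673645e-01  1.76859081e-03]
 [ 7.91109915e-05  1.94523711e-03 -9.99998105e-01]] 0.1
```

View pics/top0b.png

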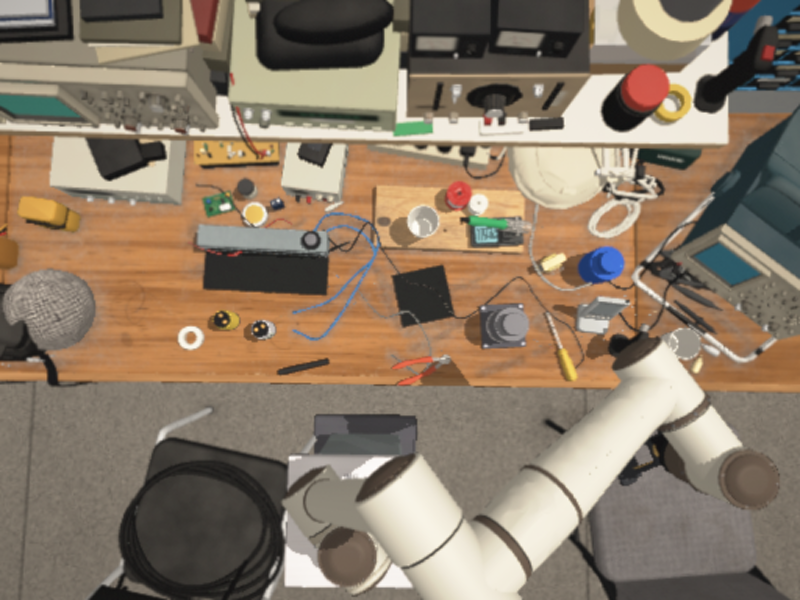

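View pics/side0b.png

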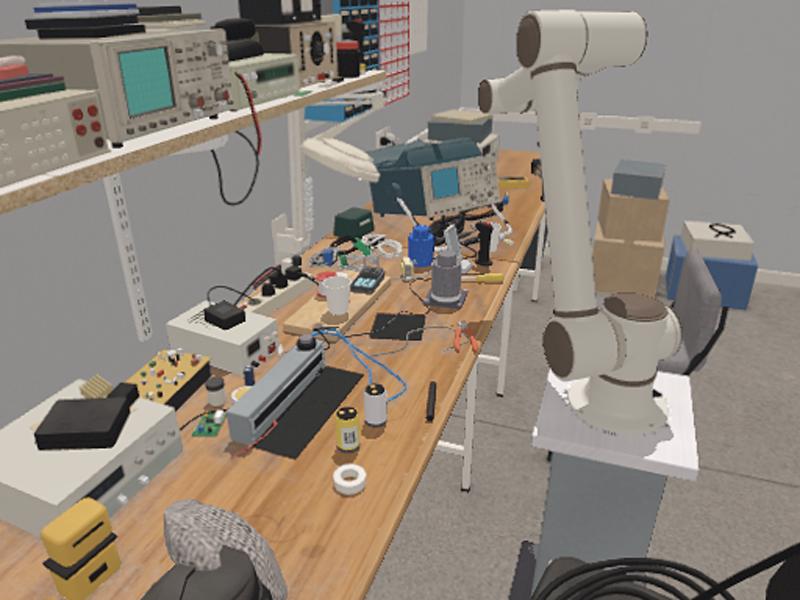

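```bash
python3 - <<'E'
import cv2,numpy as np
t=cv2.imread('pics/top0.png'); s=cv2.imread('pics/side0.png')
r=lambda a:cv2.resize(a,(400,300),interpolation=cv2.INTER_CUBIC)
a=r(t[170:230,120:200]); b=r(t[180:240,285:365]); c=r(s[210:300,120:240]); d=r(s[225:300,195:295])
cv2.imwrite('pics/c1.png',np.vstack([np.hstack([a,b]),np.hstack([c,d])]))
E
```

```text
(no output)
```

View pics/c1.png

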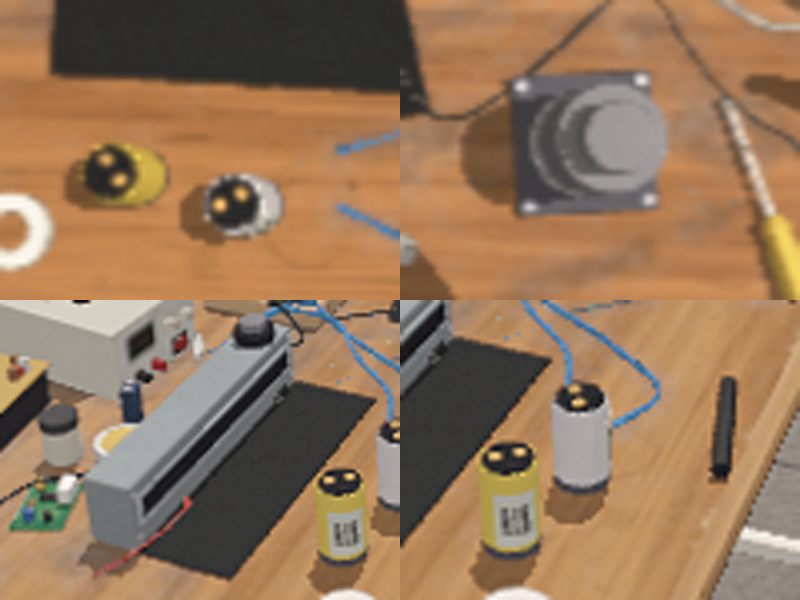

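```bash
cat > m.py <<'E'
from h import *
T=cv2.imread('pics/top0.png'); S=cv2.imread('pics/side0.png')
mt,ms=camera_model('top'),camera_model('side')
def mask(im,box,lo,hi):
    x0,y0,x1,y1=box; z=np.zeros(im.shape[:2],np.uint8)
    z[y0:y1,x0:x1]=cv2.inRange(cv2.cvtColor(im,cv2.COLOR_BGR2HSV),lo,hi)[y0:y1,x0:x1]
    return z
def big(z): return max(cv2.findContours(z,cv2.RETR_EXTERNAL,cv2.CHAIN_APPROX_NONE)[0],key=cv2.contourArea)
E
python3 - <<'E'
from m import *
for n,box,z in(('mat',(240,160,300,218),.003),('pad',(125,155,215,195),.003)):
    c=big(mask(T,box,(0,0,0),(180,255,62)))
    w=np.array([onz(mt,*p[0],z)[:2] for p in c],np.float32); print(n,len(c),cv2.minAreaRect(w), cv2.minAreaRect(c))
hsv=cv2.cvtColor(T,cv2.COLOR_BGR2HSV)
print('V row208',hsv[208,300:345,2]); print('V col329',hsv[185:235,329,2])
print('cap sat'); print(hsv[200:221,158:180,1]); print(hsv[200:221,158:180,2])
E
```

```text
mat 117 ((0.5379089117050171, -0.1569141447544098), (0.12381488084793091, 0.12404951453208923), 12.877144813537598) ((270.3077392578125, 188.9615478515625), (32.49814987182617, 32.65266036987305), 78.11134338378906)
pad 236 ((0.5914124846458435, 0.2246735543012619), (0.2938181757926941, 0.09740894287824631), 88.09257507324219) ((169.90951538085938, 173.26458740234375), (77.8464126586914, 25.530550003051758), 2.935673475265503)
V row208 [105 105 104 104 104 106 103  82  67  64  71 108  91  74  72  75  95  96
  93  91  85  85 133 154 158 159 158 159 159 160 160 160 160 161 162 163
 162 163 167 175 176 171 165 161 159]
V col329 [170 175 183 185 182 177 175 181 173 108 106 117 156 159 157 147 158 159
 159 159 160 160 160 160 160 159 159 160 154 118 155 159 155 119 105 104
 112 147 181 178 175 177 172 171 169 163 157 156 160 167]
cap sat
[[150 151 151 150 152 154 153 153 153 153 151 148 147 145 146 150 153 152
  152 153 152 150]
 [152 151 152 151 151 153 153 152 152 151 150 149 148 146 146 150 151 150
  150 149 150 144]
 [151 152 152 151 151 151 151 150 150 148 150 149 146 146 148 148 148
[... 2952 characters left out ...]
4  45  71 146 198 195 182 163
  166 190 194 194]
 [123 123 125 130  93  61  48  44  44  46  73  83 114 172 189 140 149 149
  188 196 196 195]
 [114 114 113 113 112 109  84  79  84  97 156 170 163 157 162 144 176 186
  192 193 192 192]
 [116 116 116 117 118 119 127 165 181 180 156 151 170 139 132 152 188 194
  194 193 193 195]
 [138 132 130 122 122 121 124 138 140 139 131 128 178 190 187 183 193 197
  196 197 197 199]
 [190 188 182 138 129 129 138 183 185 184 181 183 189 192 189 183 187 192
  193 193 193 196]
 [191 189 185 180 178 180 185 193 195 195 195 197 195 194 192 187 182 189
  197 198 198 199]
 [190 187 185 186 189 192 197 198 199 198 197 197 198 198 196 194 188 184
  192 197 196 198]]
```

```bash
python3 - <<'E'
from m import *
g=cv2.cvtColor(T,cv2.COLOR_BGR2GRAY)[185:235,300:350]; k=10
u=cv2.createCLAHE(4,(4,4)).apply(cv2.resize(g,None,fx=k,fy=k,interpolation=cv2.INTER_CUBIC))
for r,z in((7.3,.137),(11.2,.111)):
    c=cv2.HoughCircles(u,cv2.HOUGH_GRADIENT,1,20,param1=60,param2=12,minRadius=int((r-.6)*k),maxRadius=int((r+.8)*k))
    for x,y,R in c[0][:3]:
        p=((x+.5)/k-.5+300,(y+.5)/k-.5+185); print(p,R/k,onz(mt,*p,z))
# bench silver cap: wood removed
for im,m,box in((S,ms,(215,225,260,285)),):
    pass
print('side proj of knob guess',proj(ms,onz(mt,328.8,208.5,.137)))
w=S[150:205,260:310]; h=cv2.resize(S[145:205,255:335],(800,600),interpolation=cv2.INTER_CUBIC)
# wood mask saturation rows in side pic
hs=cv2.cvtColor(S,cv2.COLOR_BGR2HSV)
for v in (162,166,170,174,178,182,186): print(v,hs[v,265:305,1])
for v in (250,256,262,268): print(v,hs[v,225:255,1])
E
```

```text
(np.float32(329.0), np.float32(206.7)) 7.6 [ 0.46816659 -0.3507226   0.137     ]
(np.float32(325.5), np.float32(207.5)) 7.6 [ 0.46523166 -0.3387601   0.137     ]
(np.float32(324.8), np.float32(209.9)) 7.6 [ 0.45697213 -0.33638421  0.137     ]
(np.float32(326.7), np.float32(207.1)) 10.940001 [ 0.46774159 -0.34837583  0.111     ]
(np.float32(321.3), np.float32(207.9)) 10.95 [ 0.46463997 -0.32953626  0.111     ]
(np.float32(323.3), np.float32(207.1)) 11.38 [ 0.46755022 -0.33650982  0.111     ]
side proj of knob guess [287.35068264 162.35205705]
162 [172 172 171 171 171 173 172 172 169 173 173 184  32 108 116  30   9   7
   7   7   7   7   7   7   5   7   9   4   0   2  32 135 140 134 129 123
 116 111 103  42]
166 [ 51 138 172 173 174 171 171 168 170 174 174 185  18   5   8   8   8  11
  11   8   8   5   5   8  11  11   5  10   7   5   2  20  15  38  66  80
  95 136 106  57]
170 [110 144 139 181 184 189 146 136  83  27  93  43  11   8   7  12   6   8
   8   8   8   8  11  11   9   7   7   6  10   9   4   4   4   5   3   2
   7  80 116 114]
174 [116 118 119 121 120 120 109 105 106  48   9
[... 431 characters left out ...]
18 118
 118 119 119 118]
186 [ 91  94  96 101 103 105 104 105 110  66  11   9   8   8   8   5  11   8
  11   8  11  11   8  11   8   8  13  11   8   9  13  13  13   9  90 116
 113 111 104  99]
250 [135 132 128 129 127 127 124 101  27   9  12  17  42 120 116 118 116  28
  17  12  43   3  77 124 125 123 121 119 118 117]
256 [129 135 135 129 126 125 118 109  17   8   9  10  10   9  10   9  10  10
   9   9   9  12  67 110 103  73  89  95  95 100]
262 [117 115  30 136 133 132 130 132  50   9   9   9   9  10   9   9  10  10
   9   9   8  11  42 123 127 125 124 124 120 122]
268 [141 145 147 148 139 124 125 128  83  13   8   9   9  10  10  10  10  10
  10  11   9   5  61 123 129 130 128 127 127 124]
```

```bash
python3 - <<'E'
from m import *
for x,y in((.468,-.35),(.467,-.349),(.464,-.35)): print(x,y,[proj(ms,(x,y,z)).round(2) for z in(.06,.09,.12)])
# cap low-sat dark disc in top
V=cv2.cvtColor(T,cv2.COLOR_BGR2HSV)
# whole silver blob (side silhouettes) in top: sat<85
z=np.zeros(V.shape[:2],np.uint8); sub=V[200:221,155:182]; z[200:221,155:182]=(((sub[...,1]<80)|(sub[...,2]<90))*255).astype(np.uint8)
c=big(z); print(cv2.boundingRect(c)); h=cv2.convexHull(c); print(cv2.fitEllipse(h))
for p in((166.2,210.2),(166,210)):
    q=onz(mt,*p,.077); print(q,proj(ms,[q[0],q[1],.04]))
tm=[onz(mt,163.4,210.6,.077),onz(mt,167.7,208.1,.077)]; print(tm,np.mean(tm,0)); d=tm[1]-tm[0]; print(np.degrees(np.arctan2(d[1],d[0])),np.linalg.norm(d))
q=np.mean(tm,0); print([proj(ms,[q[0],q[1],zz]) for zz in(.02,.04,.06)])
E
```

```text
0.468 -0.35 [array([285.42, 178.95]), array([285.63, 172.5 ]), array([285.84, 165.94])]
0.467 -0.349 [array([285.58, 179.07]), array([285.79, 172.62]), array([286.  , 166.06])]
0.464 -0.35 [array([286.33, 179.08]), array([286.54, 172.62]), array([286.76, 166.06])]
(161, 205, 16, 12)
((168.1657257080078, 210.57594299316406), (11.882645606994629, 15.863774299621582), 92.99007415771484)
[0.44905413 0.21871998 0.077     ] [240.41001483 258.99692691]
[0.44975753 0.21945207 0.077     ] [240.1088397  259.08548009]
[array([0.44747711, 0.22861681, 0.077     ]), array([0.4566355 , 0.21361894, 0.077     ])] [0.4520563  0.22111788 0.077     ]
-58.58985228518119 0.01757305114365094
[array([239.36463907, 264.52164604]), array([239.21128842, 259.24155961]), array([239.05574798, 253.87929556])]
```

Emit:
jog_arm(rows=[[[-0.0375,0.0153,0,0],[-0.0375,0.0153,0,0],[-0.0375,0.0153,0,0],[-0.0375,0.0153,0,0],[-0.0375,0.0153,0,0],[-0.0375,0.0153,0,0],[-0.0375,0.0153,0,0],[-0.0375,0.0153,0,0],[0,0,0,0.164],[0,0,0,0.164],[0,0,0,0.164],[0,0,0,0.164],[0,0,0,0.164],[0,0,0,0.164],[0,0,0,0.164],[0,0,0,0.164],[0,0,0,0.164],[0,0,0,0.164]]], claw=1)

```text
time_s: 2.35
tcp_pos: [0.4686, -0.3502, 0.2917]
ee_rot: [[-0.311, 0.95, -0.001], [0.95, 0.311, 0.001], [0.001, -0.001, -1.0]]
wrist_force: [-0.8, 0.6, 0.5]
gripper_width: 0.999
gripper_force: 0.0
```

```bash
cat >> h.py <<'E'
def to(x,y,z=None,yaw=None):
    s=sense(); R=np.array(s['ee_rot']); p=np.array(s['tcp_pos'])
    d=np.array([x,y,p[2] if z is None else z])-p
    yw=np.degrees(np.arctan2(R[1,0],R[0,0]))
    print('t',round(s['time_s'],2),'p',p.round(4),'yaw',round(yw,2),'j6',round(s['joints'][5],1),'w',round(s['gripper_width'],3),'F',np.round(s['wrist_force'],1),'tool shift',(R.T@d).round(4), '' if yaw is None else ('turn',np.radians((yw-yaw+180)%360-180).round(4)))
E
python3 -c "
from h import *
to(.4685,-.35,.182); s=sense(); print(s['joints'])"
```

```text
t 2.35 p [ 0.4686 -0.3502  0.2917] yaw 108.11 j6 -141.0 w 0.999 F [-0.8  0.6  0.5] tool shift [1.000e-04 0.000e+00 1.097e-01] 
[-2.09280228e+01  1.82107150e+01 -5.37054242e+00 -1.80230901e-02
 -6.64881987e+01 -1.40956317e+02]
```

Emit:
jog_arm(rows=[[[0,0,0.03,0],[0,0,0.03,0],[0,0,0.025,0],[0,0,0.015,0],[0,0,0.009,0],[0,0,0,0]]])

```text
time_s: 3.1
tcp_pos: [0.4689, -0.3504, 0.183]
ee_rot: [[-0.316, 0.949, -0.001], [0.949, 0.316, 0.0], [0.0, -0.0, -1.0]]
wrist_force: [-0.3, -0.4, 0.1]
gripper_width: 1.001
gripper_force: 0.0
```

Emit:
jog_arm(rows=[[[0,0,0,0],[0,0,0,0],[0,0,0,0],[0,0,0,0],[0,0,0,0],[0,0,0,0]]], claw=0)

```text
time_s: 3.85
tcp_pos: [0.4687, -0.3505, 0.1834]
ee_rot: [[-0.316, 0.949, -0.0], [0.949, 0.316, -0.0], [0.0, -0.0, -1.0]]
wrist_force: [0.3, -0.3, 0.5]
gripper_width: 0.571
gripper_force: 30.0
```

```bash
python3 -c "
from h import *
to(.4685,-.35,.182)
a=snap('top','t1')[170:250,290:370]; b=snap('side','s1')[130:200,245:338]
r=lambda a:cv2.resize(a[:,:,::-1],(400,300),interpolation=cv2.INTER_CUBIC)
cv2.imwrite('pics/c2.png',np.hstack([r(a),r(b)]))"
```

```text
t 3.85 p [ 0.4687 -0.3505  0.1834] yaw 108.43 j6 -140.6 w 0.571 F [ 0.3 -0.3  0.5] tool shift [ 0.0005 -0.0001  0.0014]
```

View pics/c2.png

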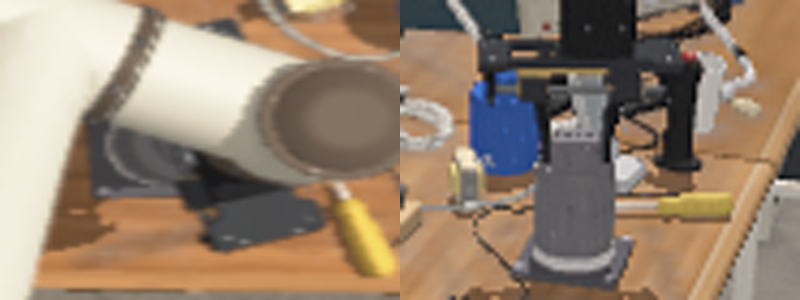

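Emit:
jog_arm(rows=[[[0,0,-0.00038,-0.17],[0,0,-0.00038,-0.17],[0,0,-0.00038,-0.17],[0,0,-0.00038,-0.17],[0,0,-0.00038,-0.17],[0,0,-0.00038,-0.17],[0,0,-0.00038,-0.17],[0,0,-0.00038,-0.17],[0,0,-0.00038,-0.17],[0,0,-0.00038,-0.17]]])

```text
time_s: 5.2
tcp_pos: [0.4686, -0.3501, 0.1864]
ee_rot: [[-0.898, -0.44, -0.001], [-0.44, 0.898, 0.001], [0.0, 0.001, -1.0]]
wrist_force: [-0.1, 1.1, -1.9]
gripper_width: 0.572
gripper_force: 30.0
```

Emit:
jog_arm(rows=[[[0,0,-0.00038,-0.17],[0,0,-0.00038,-0.17],[0,0,-0.00038,-0.17],[0,0,-0.00038,-0.17],[0,0,-0.00038,-0.17],[0,0,-0.00038,-0.17],[0,0,-0.00038,-0.17],[0,0,-0.00038,-0.17],[0,0,-0.00038,-0.17],[0,0,-0.00038,-0.17],[0,0,-0.00038,-0.17],[0,0,-0.00038,-0.17],[0,0,-0.00038,-0.17],[0,0,-0.00038,-0.17],[0,0,-0.00038,-0.17],[0,0,-0.00038,-0.17],[0,0,0,0],[0,0,0,0]]])

```text
time_s: 7.45
tcp_pos: [0.4687, -0.3503, 0.1927]
ee_rot: [[1.0, 0.027, -0.001], [0.027, -1.0, 0.0], [-0.001, -0.0, -1.0]]
wrist_force: [-0.3, -0.6, -1.8]
gripper_width: 0.566
gripper_force: 30.0
```

```bash
python3 -c "
from h import *
to(.4685,-.35,.182)"
```

```text
t 7.45 p [ 0.4687 -0.3503  0.1927] yaw 1.52 j6 112.5 w 0.566 F [-0.3 -0.6 -1.8] tool shift [-0.0001 -0.0003  0.0107]
```

Emit:
jog_arm(rows=[[[0,0,0,0],[0,0,0,0],[0,0,0,0],[0,0,0,0],[0,0,0,0.17],[0,0,0,0.17],[0,0,0,0.17],[0,0,0,0.17],[0,0,0,0.17],[0,0,0,0.17],[0,0,0,0.17],[0,0,0,0.17],[0,0,0,0.17],[0,0,0,0.17],[0,0,0,0.17],[0,0,0,0.17],[0,0,0,0.17],[0,0,0,0.17]]], claw=1)

```text
time_s: 9.7
tcp_pos: [0.4689, -0.3504, 0.1932]
ee_rot: [[-0.707, -0.707, 0.0], [-0.707, 0.707, -0.0], [-0.0, -0.0, -1.0]]
wrist_force: [-0.1, -0.2, 0.2]
gripper_width: 1.003
gripper_force: 0.0
```

Emit:
jog_arm(rows=[[[0,0,0,0.17],[0,0,0,0.17],[0,0,0,0.17],[0,0,0,0.17],[0,0,0,0.17],[0,0,0,0.17],[0,0,0,0.17],[0,0,0,0.17],[0,0,0,0.17],[0,0,0,0.17],[0,0,0,0.17],[0,0,0,0.17],[0,0,0,0]]])

```text
time_s: 11.32
tcp_pos: [0.4689, -0.3504, 0.1932]
ee_rot: [[-0.318, 0.948, 0.0], [0.948, 0.318, -0.0], [-0.0, 0.0, -1.0]]
wrist_force: [-0.6, 0.4, -0.4]
gripper_width: 0.994
gripper_force: 0.0
```

Emit:
jog_arm(rows=[[[0,0,0,0],[0,0,0,0],[0,0,0,0],[0,0,0,0],[0,0,0,0],[0,0,0,0]]], claw=0)

```text
time_s: 12.08
tcp_pos: [0.4688, -0.3504, 0.1931]
ee_rot: [[-0.316, 0.949, -0.0], [0.949, 0.316, 0.0], [0.0, -0.0, -1.0]]
wrist_force: [-0.2, -0.5, -0.1]
gripper_width: 0.569
gripper_force: 30.0
```

```bash
python3 -c "
from h import *
to(.4685,-.35,.182)"
```

```text
t 12.07 p [ 0.4688 -0.3504  0.1931] yaw 108.43 j6 -140.6 w 0.569 F [-0.2 -0.5 -0.1] tool shift [ 0.0005 -0.0002  0.0111]
```

Second stroke.

Emit:
jog_arm(rows=[[[0,0,-0.00038,-0.17],[0,0,-0.00038,-0.17],[0,0,-0.00038,-0.17],[0,0,-0.00038,-0.17],[0,0,-0.00038,-0.17],[0,0,-0.00038,-0.17],[0,0,-0.00038,-0.17],[0,0,-0.00038,-0.17],[0,0,-0.00038,-0.17],[0,0,-0.00038,-0.17],[0,0,-0.00038,-0.17],[0,0,-0.00038,-0.17],[0,0,-0.00038,-0.17],[0,0,-0.00038,-0.17],[0,0,-0.00038,-0.17],[0,0,-0.00038,-0.17]]])

```text
time_s: 14.08
tcp_pos: [0.4685, -0.3504, 0.1992]
ee_rot: [[-0.094, -0.996, -0.001], [-0.996, 0.094, 0.0], [-0.0, 0.001, -1.0]]
wrist_force: [-0.6, -0.0, -0.5]
gripper_width: 0.564
gripper_force: 30.0
```

Emit:
jog_arm(rows=[[[0,0,-0.00038,-0.17],[0,0,-0.00038,-0.17],[0,0,-0.00038,-0.17],[0,0,-0.00038,-0.17],[0,0,-0.00038,-0.17],[0,0,-0.00038,-0.17],[0,0,-0.00038,-0.17],[0,0,-0.00038,-0.17],[0,0,-0.00038,-0.17],[0,0,-0.00038,-0.17],[0,0,0,0],[0,0,0,0]]])

```text
time_s: 15.58
tcp_pos: [0.4687, -0.3503, 0.203]
ee_rot: [[1.0, 0.027, -0.0], [0.027, -1.0, 0.0], [-0.0, -0.0, -1.0]]
wrist_force: [-0.8, 0.8, -0.3]
gripper_width: 0.565
gripper_force: 30.0
```

Emit:
jog_arm(rows=[[[0,0,0,0],[0,0,0,0],[0,0,0,0],[0,0,0,0],[0,0,0,0.17],[0,0,0,0.17],[0,0,0,0.17],[0,0,0,0.17],[0,0,0,0.17],[0,0,0,0.17],[0,0,0,0.17],[0,0,0,0.17],[0,0,0,0.17],[0,0,0,0.17],[0,0,0,0.17],[0,0,0,0.17],[0,0,0,0.17],[0,0,0,0.17]]], claw=1)

```text
time_s: 17.82
tcp_pos: [0.4689, -0.3504, 0.203]
ee_rot: [[-0.707, -0.707, 0.0], [-0.707, 0.707, 0.0], [-0.0, -0.0, -1.0]]
wrist_force: [-0.5, 0.4, 0.4]
gripper_width: 0.998
gripper_force: 0.0
```

Emit:
jog_arm(rows=[[[0,0,0,0.17],[0,0,0,0.17],[0,0,0,0.17],[0,0,0,0.17],[0,0,0,0.17],[0,0,0,0.17],[0,0,0,0.17],[0,0,0,0.17],[0,0,0,0.17],[0,0,0,0.17],[0,0,0,0.17],[0,0,0,0.17],[0,0,0,0]]])

```text
time_s: 19.45
tcp_pos: [0.4689, -0.3504, 0.203]
ee_rot: [[-0.318, 0.948, 0.0], [0.948, 0.318, -0.0], [-0.0, 0.0, -1.0]]
wrist_force: [-0.9, -0.4, 0.3]
gripper_width: 1.001
gripper_force: 0.0
```

Emit:
jog_arm(rows=[[[0,0,0,0],[0,0,0,0],[0,0,0,0],[0,0,0,0],[0,0,0,0],[0,0,0,0]]], claw=0)

```text
time_s: 20.2
tcp_pos: [0.4689, -0.3504, 0.203]
ee_rot: [[-0.316, 0.949, 0.0], [0.949, 0.316, -0.0], [-0.0, 0.0, -1.0]]
wrist_force: [-0.5, 0.4, 1.0]
gripper_width: 0.568
gripper_force: 30.0
```

```bash
python3 -c "
from h import *
to(.4685,-.35,.182)"
```

```text
t 20.2 p [ 0.4689 -0.3504  0.203 ] yaw 108.43 j6 -140.6 w 0.568 F [-0.5  0.4  1. ] tool shift [ 0.0005 -0.0002  0.021 ]
```

Emit:
jog_arm(rows=[[[0,0,-0.00038,-0.17],[0,0,-0.00038,-0.17],[0,0,-0.00038,-0.17],[0,0,-0.00038,-0.17],[0,0,-0.00038,-0.17],[0,0,-0.00038,-0.17],[0,0,-0.00038,-0.17],[0,0,-0.00038,-0.17],[0,0,-0.00038,-0.17],[0,0,-0.00038,-0.17],[0,0,-0.00038,-0.17],[0,0,-0.00038,-0.17],[0,0,-0.00038,-0.17],[0,0,-0.00038,-0.17],[0,0,-0.00038,-0.17],[0,0,-0.00038,-0.17]]])

```text
time_s: 22.2
tcp_pos: [0.4687, -0.3505, 0.2091]
ee_rot: [[-0.094, -0.996, -0.0], [-0.996, 0.094, -0.0], [0.0, 0.0, -1.0]]
wrist_force: [-0.3, -0.1, -0.4]
gripper_width: 0.564
gripper_force: 30.0
```

Emit:
jog_arm(rows=[[[0,0,-0.00038,-0.17],[0,0,-0.00038,-0.17],[0,0,-0.00038,-0.17],[0,0,-0.00038,-0.17],[0,0,-0.00038,-0.17],[0,0,-0.00038,-0.17],[0,0,-0.00038,-0.17],[0,0,-0.00038,-0.17],[0,0,-0.0003,-0.1],[0,0,0,0],[0,0,0,0]]])

```text
time_s: 23.58
tcp_pos: [0.4688, -0.3503, 0.2123]
ee_rot: [[0.978, -0.211, -0.0], [-0.211, -0.978, 0.0], [-0.0, -0.0, -1.0]]
wrist_force: [-0.4, 0.5, -0.4]
gripper_width: 0.563
gripper_force: 30.0
```

Emit:
jog_arm(rows=[[[0,0,-0.001,0],[0,0,-0.001,0],[0,0,-0.001,0],[0,0,-0.001,0]]])

```text
time_s: 24.08
tcp_pos: [0.4688, -0.3504, 0.2164]
ee_rot: [[0.978, -0.209, -0.0], [-0.209, -0.978, 0.0], [-0.0, -0.0, -1.0]]
wrist_force: [-0.8, -0.1, -2.1]
gripper_width: 0.568
gripper_force: 30.0
```

Emit:
jog_arm(rows=[[[0,0,-0.004,0],[0,0,-0.01,0],[0,0,-0.015,0],[0,0,-0.02,0],[0,0,-0.02,0],[0,0,-0.01,0],[0,0,0,0]]])

```text
time_s: 24.95
tcp_pos: [0.4691, -0.3505, 0.2966]
ee_rot: [[0.978, -0.209, 0.002], [-0.209, -0.978, -0.001], [0.002, 0.0, -1.0]]
wrist_force: [0.2, 0.1, -0.4]
gripper_width: 0.57
gripper_force: 30.0
```

```bash
python3 -c "
from h import *
to(.538,-.157,.168,12.9)
b=snap('side','s2')[90:210,200:360]
cv2.imwrite('pics/c3.png',cv2.resize(b[:,:,::-1],(640,480),interpolation=cv2.INTER_CUBIC))"
```

```text
t 24.95 p [ 0.4691 -0.3505  0.2966] yaw -12.08 j6 98.9 w 0.57 F [ 0.2  0.1 -0.4] tool shift [ 0.0266 -0.2036  0.1286] ('turn', np.float64(-0.436))
```

View pics/c3.png

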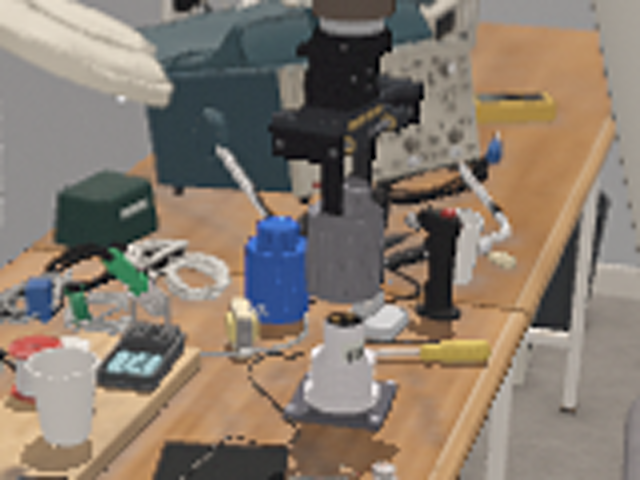

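Emit:
jog_arm(rows=[[[0.0038,-0.0291,0,0],[0.0038,-0.0291,0,0],[0.0038,-0.0291,0,0],[0.0038,-0.0291,0,0],[0.0038,-0.0291,0,0],[0.0038,-0.0291,0,0],[0.0038,-0.029,0,0],[0,0,0.03,0],[0,0,0.03,0],[0,0,0.03,0],[0,0,0.02,0],[0,0,0.014,0],[0,0,0,0]]])

```text
time_s: 26.62
tcp_pos: [0.5368, -0.1569, 0.1701]
ee_rot: [[0.978, -0.209, -0.003], [-0.209, -0.978, 0.0], [-0.003, 0.001, -1.0]]
wrist_force: [0.0, 0.2, -1.7]
gripper_width: 0.568
gripper_force: 30.0
```

Emit:
jog_arm(rows=[[[0,0,0.002,0],[0,0,0.002,0],[0,0,0.002,0]]])

```text
time_s: 27.0
tcp_pos: [0.5376, -0.1569, 0.1659]
ee_rot: [[0.978, -0.209, 0.001], [-0.209, -0.978, -0.0], [0.001, -0.0, -1.0]]
wrist_force: [0.1, 0.2, -1.7]
gripper_width: 0.569
gripper_force: 30.0
```

Emit:
jog_arm(rows=[[[0,0,0.001,0],[0,0,0.001,0],[0,0,0,0]]])

```text
time_s: 27.38
tcp_pos: [0.5378, -0.1569, 0.1654]
ee_rot: [[0.978, -0.209, 0.001], [-0.209, -0.978, -0.001], [0.002, 0.0, -1.0]]
wrist_force: [-2.9, 2.2, 8.5]
gripper_width: 0.564
gripper_force: 30.0
```

Emit:
jog_arm(rows=[[[0,0,0,0],[0,0,0,0],[0,0,0,0],[0,0,0,0],[0,0,0,0],[0,0,-0.01,0],[0,0,-0.03,0],[0,0,-0.04,0],[0,0,-0.04,0]]], claw=1)

```text
time_s: 28.5
tcp_pos: [0.5374, -0.1569, 0.2854]
ee_rot: [[0.978, -0.209, 0.001], [-0.209, -0.978, -0.0], [0.001, 0.0, -1.0]]
wrist_force: [1.1, 0.5, -0.3]
gripper_width: 0.996
gripper_force: 0.0
```

Emit:
jog_arm(rows=[[[-0.0165,-0.035,0,0],[-0.0165,-0.035,0,0],[-0.0165,-0.035,0,0],[-0.0165,-0.035,0,0],[-0.0165,-0.035,0,0],[-0.0165,-0.035,0,0],[-0.0165,-0.035,0,0],[-0.0165,-0.035,0,0],[-0.0165,-0.035,0,0],[-0.0165,-0.035,0,0]]])

```text
time_s: 29.75
tcp_pos: [0.449, 0.2211, 0.2844]
ee_rot: [[0.978, -0.209, 0.001], [-0.209, -0.978, 0.001], [0.001, -0.001, -1.0]]
wrist_force: [0.1, -0.2, 0.2]
gripper_width: 0.996
gripper_force: 0.0
```

Emit:
jog_arm(rows=[[[0,0,0,0.172],[0,0,0,0.172],[0,0,0,0.172],[0,0,0,0.172],[0,0,0,0.172],[0,0,0,0.172],[0,0,0,0.172],[0,0,0,0.172],[0,0,0,0.172],[0,0,0,0.172],[0,0,0,0.172],[0,0,0,0.172],[0,0,0,0.172],[0,0,0,0.172],[0,0,0,0]]])

```text
time_s: 31.62
tcp_pos: [0.4494, 0.2199, 0.2841]
ee_rot: [[-0.865, -0.501, 0.001], [-0.501, 0.865, 0.001], [-0.001, 0.0, -1.0]]
wrist_force: [-0.9, -0.2, -0.4]
gripper_width: 1.002
gripper_force: 0.0
```

```bash
python3 - <<'E'
from h import *
to(.450,.2195,.111,-150)
a=snap('top','t3'); b=snap('side','s3')
r=lambda a,w,h:cv2.resize(a[:,:,::-1],(w,h),interpolation=cv2.INTER_CUBIC)
cv2.imwrite('pics/c4.png',np.vstack([np.hstack([r(a[185:230,300:360],400,300),r(b[145:205,250:330],400,300)]),np.hstack([r(a[120:255,80:260],400,300),r(b[210:300,190:310],400,300)])]))
E
```

```text
t 31.62 p [0.4494 0.2199 0.2841] yaw -149.93 j6 -104.6 w 1.002 F [-0.9 -0.2 -0.4] tool shift [-1.000e-04 -7.000e-04  1.731e-01] ('turn', np.float64(0.0013))
```

View pics/c4.png

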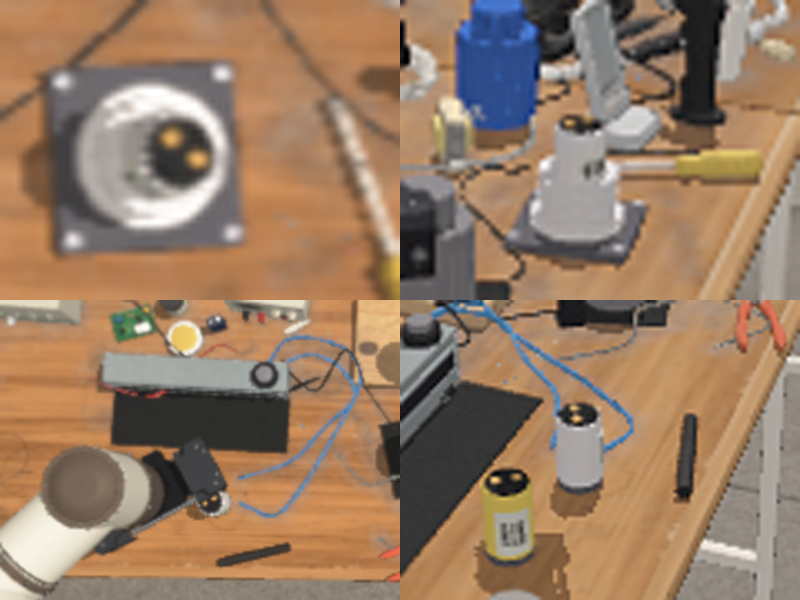

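```bash
sed -i "s/^T=.*/T=cv2.imread('pics\/t3.png'); S=cv2.imread('pics\/s3.png')/" m.py; python3 - <<'E'
from m import *
hs=cv2.cvtColor(S,cv2.COLOR_BGR2HSV); ht=cv2.cvtColor(T,cv2.COLOR_BGR2HSV)
for v in (252,256,260,264): print(v,hs[v,228:258,1])
print(hs[236:276,243,1],hs[236:276,243,2])
# known before: base bottom; project guess positions
for p in((.450,.2195),(.45,.20),(.44,.20),(.45,.19)): print(p,proj(ms,(*p,.04)),proj(ms,(*p,.075)),proj(mt,(*p,.075)),proj(mt,(*p,0)))
r=cv2.resize(T[195:225,155:195],(800,600),interpolation=cv2.INTER_CUBIC); cv2.imwrite('pics/c5.png',r)
E
```

```text
252 [120 128 128 125 118 113 116  97 119   8  12  11   9   9  10   9   7  10
   9  11   9  12  12 118 124  25 118 152 139  74]
256 [129 127 122 117 105  98 103 105  85  15   8  11  12   9  10   9  10   7
   9  11  11  11  15  83  94  97  99 106 112 116]
260 [131 132 133 132 129 123 118 122 107  17   6   9  10   9   9   9  10   9
  11  11   9   9   8 100 112 108 115 121 123 125]
264 [ 97 145 131 124 123 121 123 126 134  85   5   8   9   9   9   9   9   9
  10  10   9   8  47 127 126 128 129 131 128 128]
[107 117 127 130 127  81 118  58  92 119 132  16   8   9  10  10   9  10
   9  10   9   9   9  12   9   9   9  10   9  10   8  26  88 136 132 133
 131 132 133 124] [176 174 175 178 151  76 149  66 103 233 126  32 204 175 172 172 172 172
 172 172 172 172 172 173 172 171 171 171 171 178  96  68  98 129 131 136
 132 129 125 195]
(0.45, 0.2195) [240.02960731 259.0784665 ] [239.7671677  249.64279193] [166.11194883 209.94879439] [170.48320605 210.54691375]
(0.45, 0.2) [242.34800953 255.54380541] [242.12009812 246.18581516] [171.58925031 210.03087286] [175.66524997 210.62456741]
(0.44, 0.2) [245.35124455 256.17982603] [245.16279303 246.80625286] [171.50600181 212.82653281] [175.5883646  213.27100813]
(0.45, 0.19) [243.51347903 253.76674658] [243.30257986 244.44835122] [174.39611237 210.07302528] [178.32098061 210.66444872]
```

View pics/c5.png

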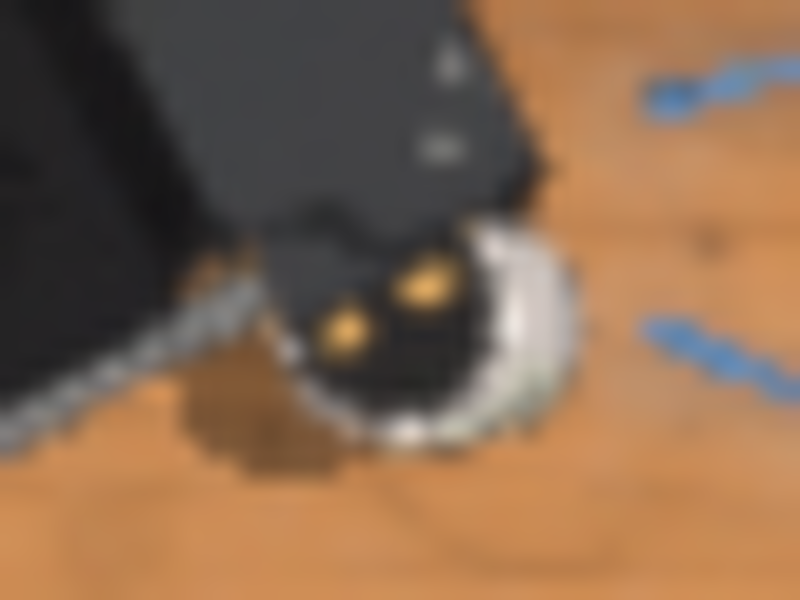

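Emit:
jog_arm(rows=[[[0.014,-0.0242,0,0],[0,0,0.04,0],[0,0,0.04,0],[0,0,0.04,0],[0,0,0.03,0],[0,0,0.015,0],[0,0,0.008,0],[0,0,0,0]]])

```text
time_s: 32.72
tcp_pos: [0.4494, 0.192, 0.1104]
ee_rot: [[-0.866, -0.5, -0.0], [-0.5, 0.866, -0.0], [0.0, -0.0, -1.0]]
wrist_force: [0.7, -0.5, 0.6]
gripper_width: 0.999
gripper_force: 0.0
```

```bash
python3 - <<'E'
from m import *
to(.4495,.192,.111,-150.4)
b=snap('side','s4')
cv2.imwrite('pics/c6.png',cv2.resize(b[195:285,190:310,::-1],(640,480),interpolation=cv2.INTER_CUBIC))
# canister capacitor from t3: crop (172,139),(197,159) scale 6.667 -> px
P=[(300+172.5/6.6667-.5,185+139.5/6.6667-.5),(300+197.5/6.6667-.5,185+159.5/6.6667-.5)]
W=[onz(mt,*p,.103) for p in P]; d=W[1]-W[0]; print(W,np.mean(W,0),np.degrees(np.arctan2(d[1],d[0])))
E
```

```text
t 32.73 p [0.4494 0.192  0.1104] yaw -149.99 j6 -102.2 w 0.999 F [ 0.7 -0.5  0.6] tool shift [-0.0001 -0.0001 -0.0006] ('turn', np.float64(0.0072))
[array([ 0.47389329, -0.34540704,  0.103     ]), array([ 0.46354826, -0.35859219,  0.103     ])] [ 0.46872078 -0.35199961  0.103     ] -128.11762583256342
```

View pics/c6.png

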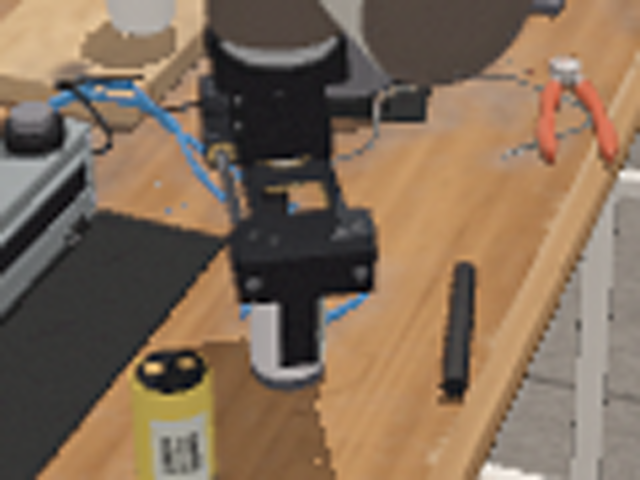

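Emit:
jog_arm(rows=[[[0,0,0,0],[0,0,0,0],[0,0,0,0],[0,0,0,0],[0,0,0,0],[0,0,0,0]]], claw=0)

```text
time_s: 33.52
tcp_pos: [0.4493, 0.1919, 0.1105]
ee_rot: [[-0.866, -0.499, 0.0], [-0.499, 0.866, -0.0], [0.0, -0.0, -1.0]]
wrist_force: [0.9, 0.6, 0.4]
gripper_width: 0.499
gripper_force: 30.0
```

Emit:
jog_arm(rows=[[[0,0,-0.005,0],[0,0,-0.02,0],[0,0,-0.03,0],[0,0,-0.03,0],[0,0,-0.015,0],[0,0,0,-0.1723],[0,0,0,-0.1723],[0,0,0,-0.1723],[0,0,0,-0.1723],[0,0,0,-0.1723],[0,0,0,-0.1723],[0,0,0,0]]])

```text
time_s: 35.02
tcp_pos: [0.449, 0.1918, 0.2104]
ee_rot: [[-0.016, -1.0, -0.001], [-1.0, 0.016, -0.0], [0.0, 0.001, -1.0]]
wrist_force: [-0.1, -0.1, -1.9]
gripper_width: 0.494
gripper_force: 30.0
```

```bash
python3 - <<'E'
from m import *
to(.590,.2747,.116,-1.9)
a=snap('top','t5');b=snap('side','s5')
r=lambda a:cv2.resize(a[:,:,::-1],(400,300),interpolation=cv2.INTER_CUBIC)
cv2.imwrite('pics/c7.png',np.hstack([r(a[170:230,140:220]),r(b[200:275,200:300])]))
E
```

```text
t 35.02 p [0.449  0.1918 0.2104] yaw -90.94 j6 -43.2 w 0.494 F [-0.1 -0.1 -1.9] tool shift [-0.0852 -0.1397  0.0943] ('turn', np.float64(-1.554))
```

View pics/c7.png

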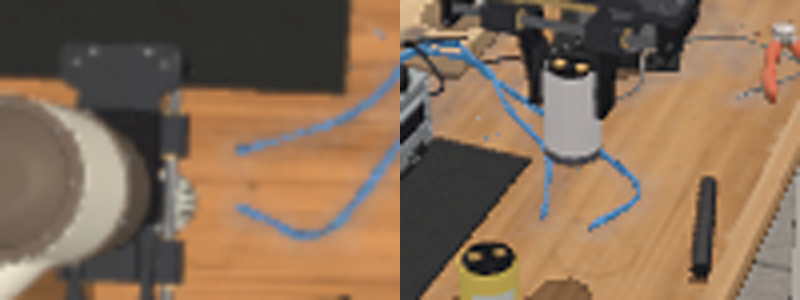

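Emit:
jog_arm(rows=[[[0,0,0,-0.1727],[0,0,0,-0.1727],[0,0,0,-0.1727],[0,0,0,-0.1727],[0,0,0,-0.1727],[0,0,0,-0.1727],[0,0,0,-0.1727],[0,0,0,-0.1727],[0,0,0,-0.1727],[0.0276,-0.0175,0,0],[0.0276,-0.0175,0,0],[0.0276,-0.0175,0,0],[0.0276,-0.0175,0,0],[0.0276,-0.0175,0,0],[0,0,0,0]]])

```text
time_s: 37.0
tcp_pos: [0.5912, 0.276, 0.2093]
ee_rot: [[0.999, -0.033, -0.0], [-0.033, -0.999, -0.0], [-0.0, 0.0, -1.0]]
wrist_force: [-0.4, -0.2, -1.3]
gripper_width: 0.499
gripper_force: 30.0
```

```bash
python3 - <<'E'
from h import *
to(.590,.2747,.117,-1.9)
E
```

```text
t 37.0 p [0.5912 0.276  0.2093] yaw -1.88 j6 48.9 w 0.499 F [-0.4 -0.2 -1.3] tool shift [-0.0012  0.0013  0.0923] ('turn', np.float64(0.0003))
```

Emit:
jog_arm(rows=[[[0,0,0.03,0],[0,0,0.03,0],[0,0,0.02,0],[0,0,0.011,0],[0,0,0.0015,0],[0,0,0.0015,0],[0,0,0.001,0],[0,0,0,0]]])

```text
time_s: 38.0
tcp_pos: [0.5901, 0.2753, 0.116]
ee_rot: [[1.0, -0.031, 0.001], [-0.031, -1.0, 0.001], [0.001, -0.001, -1.0]]
wrist_force: [0.4, 0.3, -2.1]
gripper_width: 0.495
gripper_force: 30.0
```

Emit:
jog_arm(rows=[[[0,0,0.001,0],[0,0,0.001,0],[0,0,0.0005,0],[0,0,0,0]]])

```text
time_s: 38.5
tcp_pos: [0.5901, 0.2752, 0.1135]
ee_rot: [[1.0, -0.03, 0.001], [-0.03, -1.0, 0.0], [0.001, -0.0, -1.0]]
wrist_force: [-1.8, -0.3, 2.5]
gripper_width: 0.493
gripper_force: 30.0
```

Emit:
jog_arm(rows=[[[0,0,0,0],[0,0,0,0],[0,0,0,0],[0,0,0,0],[0,0,0,0],[0,0,-0.01,0],[0,0,-0.04,0],[0,0,-0.06,0],[0,0,-0.06,0]]], claw=1)

```text
time_s: 39.62
tcp_pos: [0.5898, 0.275, 0.2855]
ee_rot: [[1.0, -0.031, 0.001], [-0.031, -1.0, 0.0], [0.001, -0.0, -1.0]]
wrist_force: [0.6, 1.6, 0.6]
gripper_width: 1.0
gripper_force: 0.0
```

Emit:
jog_arm(rows=[[[-0.0068,0.042,0,0],[-0.0068,0.042,0,0],[-0.0068,0.042,0,0],[-0.0068,0.042,0,0],[-0.0068,0.042,0,0],[-0.0068,0.042,0,0],[-0.0068,0.042,0,0],[-0.0068,0.042,0,0],[-0.0068,0.042,0,0],[-0.0068,0.042,0,0],[-0.0068,0.042,0,0],[-0.0068,0.042,0,0],[-0.0068,0.042,0,0],[-0.0068,0.042,0,0],[-0.0068,0.042,0,0],[0,0,0,0.16],[0,0,0,0.16],[0,0,0,0.16],[0,0,0,0.15],[0,0,0,0]]])

```text
time_s: 42.12
tcp_pos: [0.4686, -0.3514, 0.2837]
ee_rot: [[0.791, -0.612, 0.001], [-0.612, -0.791, -0.0], [0.001, -0.0, -1.0]]
wrist_force: [0.2, 0.2, 0.2]
gripper_width: 0.996
gripper_force: 0.0
```

```bash
python3 - <<'E'
from h import *
to(.4687,-.351,.138,-38)
a=snap('top','t6');b=snap('side','s6')
r=lambda a:cv2.resize(a[:,:,::-1],(400,300),interpolation=cv2.INTER_CUBIC)
cv2.imwrite('pics/c8.png',np.vstack([np.hstack([r(a[150:195,135:195]),r(b[190:280,180:300])]),np.hstack([r(a[160:220,240:320]),r(a[185:230,300:360])])]))
E
```

```text
t 42.12 p [ 0.4686 -0.3514  0.2837] yaw -37.75 j6 73.3 w 0.996 F [0.2 0.2 0.2] tool shift [-0.0003 -0.0004  0.1457] ('turn', np.float64(0.0043))
```

View pics/c8.png

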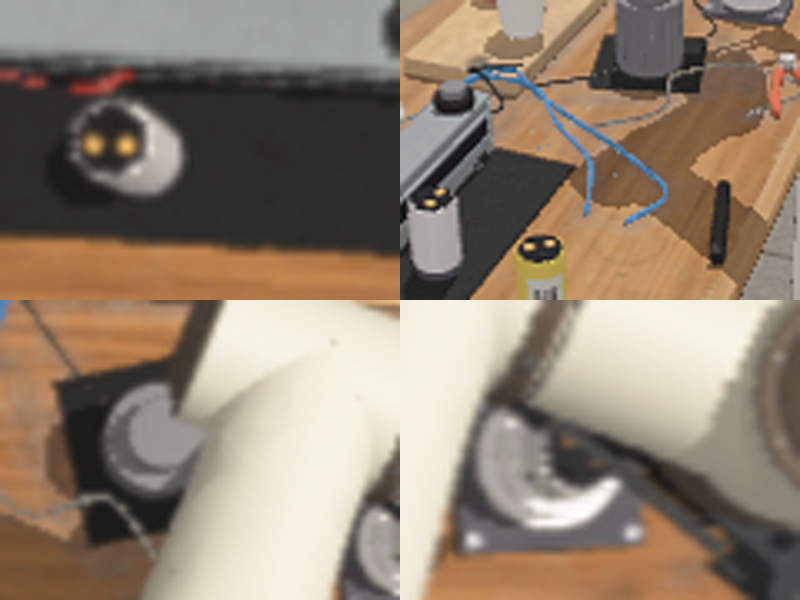

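```bash
python3 - <<'E'
from m import *
def terms(im,box,z):
    x0,y0,x1,y1=box; h=cv2.cvtColor(im,cv2.COLOR_BGR2HSV)[y0:y1,x0:x1].astype(float)
    w=np.clip(h[...,1]-50,0,90)*np.clip(h[...,2]-60,0,150)*((h[...,0]>8)&(h[...,0]<32))
    ys,xs=np.mgrid[y0:y1,x0:x1]; pts=np.float32(np.c_[xs.ravel(),ys.ravel()]); wt=w.ravel(); k=wt>1500
    _,lab,c=cv2.kmeans(pts[k],2,None,(3,50,.01),5,cv2.KMEANS_PP_CENTERS)
    P=[np.average(pts[k][lab[:,0]==i],axis=0,weights=wt[k][lab[:,0]==i]) for i in(0,1)]
    W=[onz(mt,*p,z) for p in P]; d=W[1]-W[0]; print(k.sum(),np.round(P,2),np.mean(W,0).round(4),np.linalg.norm(d).round(4),(np.degrees(np.arctan2(d[1],d[0]))%180).round(1))
t6=cv2.imread('pics/t6.png'); t3=cv2.imread('pics/t3.png'); t0=cv2.imread('pics/top0.png')
terms(t6,(146,167,158,177),.08)
terms(t3,(322,201,333,213),.103)
terms(t0,(161,205,170,213),.077)
terms(t3,(170,207,178,213),.077)
# pad front edge, and reader top edges, line fits in t6
g=cv2.cvtColor(t6,cv2.COLOR_BGR2HSV)[...,2].astype(float)
E=[]
for u in range(140,205):
    col=g[175:198,u]; i=np.argmax(np.diff(col)); a,b=col[max(i-2,0)],col[min(i+3,22)]
    j=np.where((col[:-1]<(a+b)/2)&(col[1:]>=(a+b)/2))[0]
    if len(j): j=j[0]; E.append(onz(mt,u,175+j+((a+b)/2-col[j])/(col[j+1]-col[j]),.003)[:2])
vx,vy,x,y=cv2.fitLine(np.float32(E),cv2.DIST_HUBER,0,.01,.01).ravel(); print('front edge dir',np.degrees(np.arctan2(vy,vx))%180,x,y)
E
```

```text
21 [[148.51 171.19]
 [153.51 171.33]] [0.5877 0.2763 0.08  ] 0.0178 89.5
21 [[329.23 208.39]
 [325.2  205.18]] [ 0.4692 -0.3519  0.103 ] 0.018 51.9
28 [[162.78 208.66]
 [167.82 208.26]] [0.4552 0.2221 0.077 ] 0.0179 95.4
13 [[175.95 208.76]
 [171.8  211.13]] [0.4504 0.1915 0.077 ] 0.0169 120.9
front edge dir 87.710815 0.5407683 0.23792845
```

Emit:
jog_arm(rows=[[[0,-0.0005,0.04,0],[0,0,0.04,0],[0,0,0.03,0],[0,0,0.02,0],[0,0,0.01,0],[0,0,0.006,0],[0,0,0,0]]])

```text
time_s: 43.1
tcp_pos: [0.4691, -0.3511, 0.1372]
ee_rot: [[0.79, -0.613, 0.0], [-0.613, -0.79, -0.0], [0.0, -0.0, -1.0]]
wrist_force: [0.2, 0.5, 0.2]
gripper_width: 0.999
gripper_force: 0.0
```

Emit:
jog_arm(rows=[[[0,0,0,0],[0,0,0,0],[0,0,0,0],[0,0,0,0],[0,0,0,0],[0,0,0,0]]], claw=0)

```text
time_s: 43.85
tcp_pos: [0.4689, -0.3511, 0.137]
ee_rot: [[0.79, -0.614, -0.0], [-0.614, -0.79, -0.0], [-0.0, 0.0, -1.0]]
wrist_force: [0.6, -0.4, 1.1]
gripper_width: 0.496
gripper_force: 30.0
```

Emit:
jog_arm(rows=[[[0,0,-0.003,0],[0,0,-0.01,0],[0,0,-0.02,0],[0,0,-0.03,0],[0,0,-0.04,0],[0,0,-0.04,0],[0,0,0,0]]])

```text
time_s: 44.72
tcp_pos: [0.4703, -0.3518, 0.2847]
ee_rot: [[0.79, -0.613, 0.008], [-0.613, -0.79, -0.004], [0.009, -0.002, -1.0]]
wrist_force: [-0.6, -0.3, -2.1]
gripper_width: 0.498
gripper_force: 30.0
```

```bash
python3 - <<'E'
from h import *
to(.5866,.1747,.25,178)
E
```

```text
t 44.73 p [ 0.4703 -0.3518  0.2847] yaw -37.83 j6 73.1 w 0.498 F [-0.6 -0.3 -2.1] tool shift [-0.2313 -0.4871  0.0334] ('turn', np.float64(2.5163))
```

Emit:
jog_arm(rows=[[[-0.0193,-0.0406,0,0],[-0.0193,-0.0406,0,0],[-0.0193,-0.0406,0,0],[-0.0193,-0.0406,0,0],[-0.0193,-0.0406,0,0],[-0.0193,-0.0406,0,0],[-0.0193,-0.0406,0,0],[-0.0193,-0.0406,0,0],[-0.0193,-0.0406,0,0],[-0.0193,-0.0406,0,0],[-0.0193,-0.0406,0,0],[-0.0193,-0.0406,0,0]]])

```text
time_s: 46.22
tcp_pos: [0.5847, 0.1771, 0.2791]
ee_rot: [[0.79, -0.614, -0.002], [-0.614, -0.79, -0.001], [-0.001, 0.002, -1.0]]
wrist_force: [1.1, -1.1, -1.2]
gripper_width: 0.5
gripper_force: 30.0
```

Emit:
jog_arm(rows=[[[0,0,0,0.1678],[0,0,0,0.1678],[0,0,0,0.1678],[0,0,0,0.1678],[0,0,0,0.1678],[0,0,0,0.1678],[0,0,0,0.1678],[0,0,0,0.1678],[0,0,0,0.1678],[0,0,0,0.1678],[0,0,0,0.1678],[0,0,0,0.1678],[0,0,0,0.1678],[0,0,0,0.1678],[0,0,0,0.1678],[0,0,0,0]]])

```text
time_s: 48.22
tcp_pos: [0.5846, 0.1757, 0.2791]
ee_rot: [[-0.999, 0.034, -0.002], [0.034, 0.999, -0.001], [0.002, -0.001, -1.0]]
wrist_force: [0.0, -0.4, -1.2]
gripper_width: 0.501
gripper_force: 30.0
```

```bash
python3 - <<'E'
from h import *
to(.5866,.1747,.117,178)
E
```

```text
t 48.23 p [0.5846 0.1757 0.2791] yaw 178.04 j6 -123.8 w 0.501 F [ 0.  -0.4 -1.2] tool shift [-0.0023 -0.0008  0.1621] ('turn', np.float64(0.0006))
```

Emit:
jog_arm(rows=[[[-0.0025,-0.0008,0.04,0],[0,0,0.04,0],[0,0,0.035,0],[0,0,0.025,0],[0,0,0.015,0],[0,0,0.007,0],[0,0,0.001,0],[0,0,0.001,0],[0,0,0,0]]])

```text
time_s: 49.35
tcp_pos: [0.5878, 0.1751, 0.1167]
ee_rot: [[-0.999, 0.036, 0.001], [0.036, 0.999, 0.001], [-0.001, 0.001, -1.0]]
wrist_force: [-0.6, 0.2, -1.3]
gripper_width: 0.496
gripper_force: 30.0
```

Emit:
jog_arm(rows=[[[0,0,0.001,0],[0,0,0.001,0],[0,0,0.001,0],[0,0,0,0]]])

```text
time_s: 49.85
tcp_pos: [0.5878, 0.175, 0.1139]
ee_rot: [[-0.999, 0.036, 0.001], [0.036, 0.999, 0.0], [-0.001, 0.0, -1.0]]
wrist_force: [-1.9, -0.3, 4.7]
gripper_width: 0.499
gripper_force: 30.0
```

Emit:
jog_arm(rows=[[[0,0,0,0],[0,0,0,0],[0,0,0,0],[0,0,0,0],[0,0,0,0],[0,0,-0.01,0],[0,0,-0.04,0],[0,0,-0.06,0],[0,0,-0.06,0],[0,-0.04,0,0],[0,-0.04,0,0],[0,-0.04,0,0],[0,-0.04,0,0],[0,-0.04,0,0],[0,-0.04,0,0],[0,-0.04,0,0],[0,-0.04,0,0],[0,0,0,0]]], claw=1)

```text
time_s: 52.1
tcp_pos: [0.5756, -0.1471, 0.2836]
ee_rot: [[-0.999, 0.04, 0.001], [0.04, 0.999, -0.0], [-0.001, -0.0, -1.0]]
wrist_force: [-0.6, 0.7, -0.4]
gripper_width: 0.998
gripper_force: 0.0
```

```bash
python3 - <<'E'
from h import *
to(.5866,.1747,.117,178)
a=snap('top','t7');b=snap('side','s7')
r=lambda a:cv2.resize(a[:,:,::-1],(400,300),interpolation=cv2.INTER_CUBIC)
cv2.imwrite('pics/c9.png',np.vstack([np.hstack([r(a[140:200,135:215]),r(b[190:280,160:280])]),np.hstack([r(a),r(b)])]))
E
```

```text
t 52.1 p [ 0.5756 -0.1471  0.2836] yaw 177.72 j6 -93.6 w 0.998 F [-0.6  0.7 -0.4] tool shift [0.0019 0.3221 0.1665] ('turn', np.float64(-0.0049))
```

View pics/c9.png

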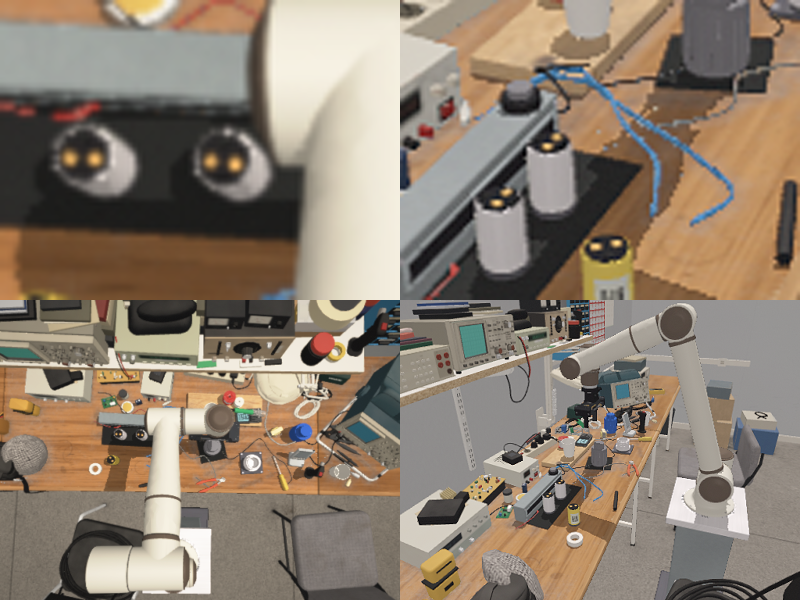

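```bash
python3 - <<'E'
from m import *
t7=cv2.imread('pics/t7.png')
h=cv2.cvtColor(t7,cv2.COLOR_BGR2HSV).astype(int)
for box in((146,167,158,177),(174,167,186,177)):
    x0,y0,x1,y1=box; s=h[y0:y1,x0:x1]; w=np.clip(s[...,1]-50,0,90)*np.clip(s[...,2]-60,0,150)*((s[...,0]>8)&(s[...,0]<32))
    ys,xs=np.mgrid[y0:y1,x0:x1]; pts=np.float32(np.c_[xs.ravel(),ys.ravel()]); wt=w.ravel(); k=wt>1500
    _,l,c=cv2.kmeans(pts[k],2,None,(3,50,.01),5,cv2.KMEANS_PP_CENTERS); l=l[:,0]
    W=[onz(mt,*np.average(pts[k][l==i],axis=0,weights=wt[k][l==i]),.08) for i in(0,1)]; d=W[1]-W[0]
    print(np.mean(W,0).round(4),(np.degrees(np.arctan2(d[1],d[0]))%180).round(1))
# button: dark disc in top0 and t3
for f in('top0','t3'):
    g=cv2.cvtColor(cv2.imread(f'pics/{f}.png'),cv2.COLOR_BGR2GRAY)[143:165,188:212]
    if f=='top0': print(g)
    n,lab,st,ce=cv2.connectedComponentsWithStats((g<75).astype(np.uint8)); 
    for i in range(1,n):
        if st[i,4]>15: p=ce[i]+[188,143]; print(f,st[i],p,[onz(mt,*p,z).round(4) for z in(.08,.09)])
b=cv2.cvtColor(cv2.imread('pics/s7.png'),cv2.COLOR_BGR2GRAY)[210:228,185:208]; print(b)
for z in(.07,.08,.09): print(proj(ms,(.66,.09,z)))
E
```

```text
[0.5877 0.2763 0.08  ] 89.5
[0.5865 0.1759 0.08  ] 84.0
[[139 135 133 132 135 139 144 147 147 150 151 151 150 150 145 128 119 133
  136 137 139 141 141 141]
 [134 133 135 141 146 150 152 152 151 152 151 149 148 146 133 120 132 134
  134 134 137 136 138 140]
 [140 141 143 148 152 154 154 154 154 154 153 151 150 145 126 121 133 134
  132 132 133 133 137 141]
 [146 145 146 148 150 151 152 150 148 147 150 146 144 130 120 132 136 133
  125 122 131 132 131 129]
 [157 150 150 151 150 147 149 142 130 123 130 118 117 116 121 140 148 143
  119 104 133 130 127 125]
 [159 159 160 163 162 160 156 143 104  71  69  62  60  75 109 145 170 172
  166 160 150 129 139 143]
 [159 161 162 162 163 158 127  80  64  80  91  85  75  60  61 102 157 166
  168 166 162 138 139 146]
 [160 161 162 162 161 147  86  63  92 125 132 134 130  99  59  70 144 164
  167 166 161 131 128 144]
 [161 160 162 162 151 102  62  93 126 136 137 140 142 135  85  57 104 152
  165 166 162 130 123 142]
 [162 162 162 160 117  68  58 117 134 138 140 143 145 142  99  56  65 127
  161 166 163 126  90 118]
 [162 162 163 160 112  58  52 116 
[... 2749 characters left out ...]
26  18 133
  157 121 105 131 146]
 [158 157 141 166 176  99  27  28  30  30  29  31  30  27  25  23  58 151
  125 106 105 134 148]
 [158 142 164 171 128 106  62  27  22  23  27  26  22  41  62 103 110 116
  108 104 140 133  76]
 [149 168 169 168 169 123 102 104  90  84  85  85 102 104 167 161 121 106
  104 155 143 138 132]
 [163 166 166 168 169 169 170 171 171 172 172 173 173 171 161 123 105 104
  157 160  88 131 129]
 [166 166 165 165 166 166 167 166 169 169 169 171 172 159 123 105 104 156
  161  94  30 105 125]
 [166 164 165 165 166 165 166 165 167 169 169 169 158 122 106 103 156 161
   98  37  20 114 126]]
[197.43793739 218.87277458]
[197.23131258 216.3790041 ]
[197.02348313 213.86853242]
```

```bash
python3 - <<'E'
from m import *
e1,r1=ray(mt,198.6,152.7); e2,r2=ray(ms,195.5,215.6)
A=np.c_[r1,-r2]; k=np.linalg.lstsq(A,e2-e1,rcond=None)[0]; print(e1+k[0]*r1,e2+k[1]*r2)
for f in('s6','s7'):
    im=cv2.imread(f'pics/{f}.png'); h=cv2.cvtColor(im,cv2.COLOR_BGR2HSV).astype(int)
    for c in((.5877,.2763),(.5865,.1759)):
        u,v=proj(ms,(*c,.08)).astype(int); x0,x1,y0,y1=u-7,u+8,v-5,v+6
        s=h[y0:y1,x0:x1]; w=np.clip(s[...,1]-50,0,90)*np.clip(s[...,2]-60,0,150)*((s[...,0]>8)&(s[...,0]<32)); ys,xs=np.mgrid[y0:y1,x0:x1]; pts=np.float32(np.c_[xs.ravel(),ys.ravel()]); wt=w.ravel(); kk=wt>1500
        if kk.sum()<4: continue
        _,l,_=cv2.kmeans(pts[kk],2,None,(3,50,.01),5,cv2.KMEANS_PP_CENTERS); l=l[:,0]
        P=[np.average(pts[kk][l==i],axis=0,weights=wt[kk][l==i]) for i in(0,1)]
        W=[onz(ms,*p,.08) for p in P]; d=W[1]-W[0]; print(f,kk.sum(),np.round(P,1).tolist(),np.mean(W,0).round(4),np.linalg.norm(d).round(4),(np.degrees(np.arctan2(d[1],d[0]))%180).round(1))
to(.655,.107,.2836)
E
```

```text
[0.6556531  0.10618985 0.09249068] [0.65697556 0.10673915 0.09280861]
s6 15 [[191.4, 247.3], [188.6, 250.5]] [0.5904 0.2729 0.08  ] 0.0176 89.0
s6 39 [[210.3, 228.5], [210.4, 232.3]] [0.5777 0.1573 0.08  ] 0.0235 116.7
s7 15 [[188.6, 250.5], [191.4, 247.3]] [0.5904 0.2729 0.08  ] 0.0176 89.0
s7 38 [[205.0, 232.2], [210.7, 229.7]] [0.5839 0.1631 0.08  ] 0.0227 60.7
t 52.2 p [ 0.5759 -0.1451  0.2834] yaw 177.88 j6 -93.6 w 1.003 F [-0.5  0.7  0.4] tool shift [-6.980e-02  2.548e-01 -1.000e-04]
```

```bash
python3 - <<'E'
from m import *
im=cv2.imread('pics/s7.png'); u,v=proj(ms,(.5872,.1755,.08)); print(u,v)
h=cv2.cvtColor(im,cv2.COLOR_BGR2HSV); print(h[226:239,200:212,1]); print(h[226:239,200:212,2])
for a in(82,84,86,88,90): print(a,[proj(ms,np.array([.587,.1757,.08])+s*.009*np.array([np.cos(np.radians(a)),np.sin(np.radians(a)),0])).round(2) for s in(1,-1)])
E
```

```text
205.24388666022858 232.7157556714783
[[ 10   7  10  11  13  16  16  45  85  93  91  89]
 [ 10   8  11  13   7  35  17  45  89  90  90  96]
 [  8   9  13  14  20  35  19  34  85  84  83  94]
 [ 11  10  13  38  35  44  33  13  77  82  84  92]
 [  7   5   6  11  23  88 120 118 101  74  92  96]
 [  5  12   6  22  35 110 123 123 114  11  92 113]
 [ 16   9  30  47  53  24  94  86  20  55  21  92]
 [ 26  23  84 119 118 120  63  34  33  54   6  58]
 [ 13  38 109 130 124 121  31  35  43   8   8  53]
 [ 10   9  14  71  93  22  19   8  11   9   9  14]
 [ 10  10   8   8   6   7  10  10  10  10   9   8]
 [  9   9   9   9   9   9   9   9  10   9  11  10]
 [  9  10   9  10   9  10   9   9   9   9  11  12]]
[[107 105 159 164  97  32 109 135 171 172 169 166]
 [105 159 164 100  38  22 118 136 166 167 164 159]
 [158 163  99  36  26  22 121 136 162 164 159 162]
 [168 102  40  34  36  29  69  99 160 167 167 172]
 [106  52  42  46  44  90 185 193 104 110 174 181]
 [ 54  44  42  46  44 111 197 203 114  46 117 178]
 [ 31  30  43  43  43  43  87  80  50  28  60 172]
 [ 40  44  91 222 234 164  69  45  31  19 126 172]
 [ 57  40  77 175 206 124  33  22  18  92 164 178]
 [156 113  54  50  63  35  53  98 168 173 172 130]
 [176 177 199 162 200 208 186 177 176 173 171 127]
 [172 174 175 177 180 178 175 174 173 170 170 148]
 [171 173 172 176 177 176 173 173 171 169 169 150]]
82 [array([203.69, 234.1 ]), array([206.84, 231.43])]
84 [array([203.77, 234.13]), array([206.76, 231.41])]
86 [array([203.86, 234.15]), array([206.67, 231.39])]
88 [array([203.94, 234.17]), array([206.59, 231.37])]
90 [array([204.03, 234.19]), array([206.5 , 231.35])]
```

Emit:
jog_arm(rows=[[[0,0.0401,0,0],[0,0.0401,0,0],[0,0.0401,0,0],[0,0.0401,0,0],[0,0.0401,0,0],[0,0.0401,0,0],[0,0.0401,0,0],[0.001,0.0401,0,0],[0,0,0,0],[0,0,0,0]]])

```text
time_s: 53.45
tcp_pos: [0.586, 0.1764, 0.2831]
ee_rot: [[-0.999, 0.035, -0.0], [0.035, 0.999, -0.0], [0.0, -0.0, -1.0]]
wrist_force: [-0.4, 0.1, -0.6]
gripper_width: 1.004
gripper_force: 0.0
```

```bash
python3 -c "
from h import *
to(.5876,.1755,.116,178)"
```

```text
t 53.45 p [0.586  0.1764 0.2831] yaw 178.02 j6 -123.9 w 1.004 F [-0.4  0.1 -0.6] tool shift [-0.0016 -0.0008  0.1671] ('turn', np.float64(0.0003))
```

Emit:
jog_arm(rows=[[[-0.0016,-0.0008,0.04,0],[0,0,0.04,0],[0,0,0.04,0],[0,0,0.03,0],[0,0,0.012,0],[0,0,0.006,0],[0,0,0,0]]])

```text
time_s: 54.32
tcp_pos: [0.5886, 0.1749, 0.1158]
ee_rot: [[-0.999, 0.036, 0.001], [0.036, 0.999, 0.001], [-0.001, 0.001, -1.0]]
wrist_force: [-0.4, 1.5, 1.0]
gripper_width: 0.999
gripper_force: 0.0
```

Emit:
jog_arm(rows=[[[0,0,0,0],[0,0,0,0],[0,0,0,0],[0,0,0,0],[0,0,0,0],[0,0,-0.002,0],[0,0,-0.002,0],[0,0,0,-0.035],[0,0,0,-0.035],[0,0,0,0],[0,0,0.002,0],[0,0,0.0015,0],[0,0,0.001,0],[0,0,0,0]]], claw=0)

```text
time_s: 56.08
tcp_pos: [0.5882, 0.1749, 0.1149]
ee_rot: [[-0.999, -0.034, 0.0], [-0.034, 0.999, -0.0], [-0.0, -0.0, -1.0]]
wrist_force: [-2.2, 0.5, 3.0]
gripper_width: 0.495
gripper_force: 30.0
```

Emit:
jog_arm(rows=[[[0,0,0,0],[0,0,0,0],[0,0,0,0],[0,0,0,0],[0,0,0,0],[0,0,-0.01,0],[0,0,-0.04,0],[0,0,-0.06,0],[0,0,-0.06,0],[0,-0.04,0,0],[0,-0.04,0,0],[0,-0.04,0,0],[0,-0.04,0,0],[0,-0.04,0,0],[0,-0.04,0,0],[0,-0.04,0,0],[0,-0.04,0,0],[0,0,0,0]]], claw=1)

```text
time_s: 58.32
tcp_pos: [0.5987, -0.1473, 0.285]
ee_rot: [[-1.0, -0.03, 0.001], [-0.03, 1.0, -0.0], [-0.001, -0.0, -1.0]]
wrist_force: [-0.3, -0.3, -0.5]
gripper_width: 0.997
gripper_force: 0.0
```

```bash
python3 - <<'E'
from m import *
to(.656,.1065,.175)
a=cv2.cvtColor(snap('top','t8'),cv2.COLOR_RGB2HSV).astype(int); b=cv2.cvtColor(snap('side','s8'),cv2.COLOR_RGB2HSV).astype(int)
for m,h,box in((mt,a,(146,167,158,177)),(mt,a,(174,167,186,177)),(ms,b,(186,244,194,253)),(ms,b,(201,229,209,236))):
    x0,y0,x1,y1=box; s=h[y0:y1,x0:x1]; w=np.clip(s[...,1]-50,0,90)*np.clip(s[...,2]-60,0,150)*((s[...,0]>8)&(s[...,0]<32))
    ys,xs=np.mgrid[y0:y1,x0:x1]; pts=np.float32(np.c_[xs.ravel(),ys.ravel()]); wt=w.ravel(); k=wt>1500
    _,l,c=cv2.kmeans(pts[k],2,None,(3,50,.01),5,cv2.KMEANS_PP_CENTERS); l=l[:,0]
    P=[np.average(pts[k][l==i],axis=0,weights=wt[k][l==i]) for i in(0,1)]
    W=[onz(m,*p,.08) for p in P]; d=W[1]-W[0]
    print(np.round(P,1).tolist(),np.mean(W,0).round(4),np.linalg.norm(d).round(4),(np.degrees(np.arctan2(d[1],d[0]))%180).round(1))
E
```

```text
t 58.33 p [ 0.5987 -0.1473  0.285 ] yaw -178.27 j6 -89.5 w 0.997 F [-0.3 -0.3 -0.5] tool shift [-0.0649  0.252   0.1099] 
[[153.5, 171.5], [148.5, 171.3]] [0.5872 0.2764 0.08  ] 0.0179 88.7
[[181.7, 172.2], [176.7, 172.2]] [0.5862 0.1758 0.08  ] 0.0179 90.9
[[188.7, 250.5], [191.5, 247.4]] [0.5901 0.2732 0.08  ] 0.0172 88.6
[[206.5, 230.5], [203.9, 233.5]] [0.5894 0.1715 0.08  ] 0.0191 89.8
```

Emit:
jog_arm(rows=[[[-0.0093,0.036,0,0],[-0.0093,0.036,0,0],[-0.0093,0.036,0,0],[-0.0093,0.036,0,0],[-0.0093,0.036,0,0],[-0.0093,0.036,0,0],[-0.0093,0.036,0,0],[0,0,0.03,0],[0,0,0.03,0],[0,0,0.03,0],[0,0,0.015,0],[0,0,0.005,0],[0,0,0,0]]], claw=0)

```text
time_s: 60.05
tcp_pos: [0.6559, 0.1095, 0.1752]
ee_rot: [[-0.999, -0.034, 0.001], [-0.034, 0.999, 0.0], [-0.001, 0.0, -1.0]]
wrist_force: [0.3, 0.1, -0.6]
gripper_width: 0.005
gripper_force: 0.0
```

```bash
python3 - <<'E'
from h import *
to(.656,.1065,.162)
b=snap('side','s9'); cv2.imwrite('pics/c10.png',cv2.resize(b[180:270,150:270,::-1],(640,480),interpolation=cv2.INTER_CUBIC))
E
```

```text
t 60.05 p [0.6559 0.1095 0.1752] yaw -178.03 j6 -111.4 w 0.005 F [ 0.3  0.1 -0.6] tool shift [-0.     -0.003   0.0132]
```

View pics/c10.png

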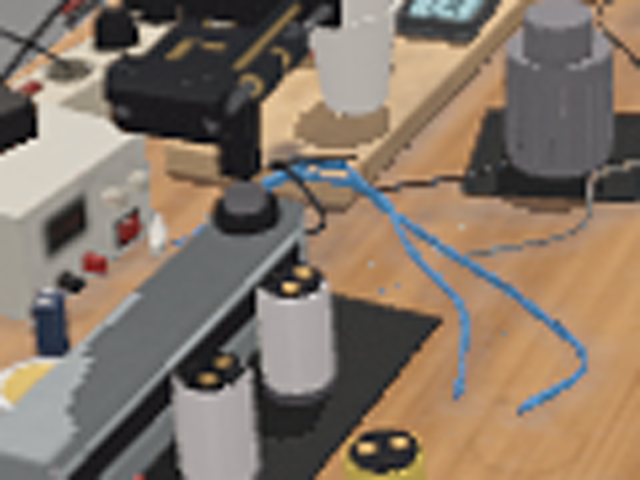

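Emit:
jog_arm(rows=[[[0,-0.003,0.004,0],[0,0,0.004,0],[0,0,0.003,0],[0,0,0.002,0],[0,0,0.002,0]]])

```text
time_s: 60.72
tcp_pos: [0.6555, 0.106, 0.1597]
ee_rot: [[-0.999, -0.034, -0.0], [-0.034, 0.999, -0.0], [0.0, -0.0, -1.0]]
wrist_force: [-1.0, -0.2, 2.7]
gripper_width: 0.006
gripper_force: 1.4
```

Emit:
jog_arm(rows=[[[0,0,0.0015,0],[0,0,0.0015,0],[0,0,0.0015,0],[0,0,0,0]]])

```text
time_s: 61.22
tcp_pos: [0.6556, 0.106, 0.1561]
ee_rot: [[-0.999, -0.034, 0.0], [-0.034, 0.999, -0.0], [-0.0, -0.0, -1.0]]
wrist_force: [-4.4, -2.0, 7.4]
gripper_width: 0.004
gripper_force: 3.9
```

Emit:
jog_arm(rows=[[[0,0,0.0015,0],[0,0,0.0015,0],[0,0,0,0],[0,0,0,0]]])

```text
time_s: 61.72
tcp_pos: [0.6555, 0.106, 0.1559]
ee_rot: [[-0.999, -0.035, 0.001], [-0.035, 0.999, -0.001], [-0.001, -0.001, -1.0]]
wrist_force: [-8.1, 0.5, 17.5]
gripper_width: 0.009
gripper_force: 8.9
```

Emit:
jog_arm(rows=[[[0,0,-0.005,0],[0,0,-0.02,0],[0,0,-0.04,0],[0,0,-0.06,0],[0,-0.04,0,0],[0,-0.04,0,0],[0,-0.04,0,0],[0,-0.04,0,0],[0,-0.04,0,0],[0,-0.04,0,0],[0,0,0,0],[0,0,0,0]]])

```text
time_s: 63.22
tcp_pos: [0.6639, -0.1335, 0.2762]
ee_rot: [[-0.999, -0.034, -0.0], [-0.034, 0.999, 0.001], [0.0, 0.001, -1.0]]
wrist_force: [0.4, -0.2, -1.4]
gripper_width: 0.008
gripper_force: 0.0
```

```bash
python3 - <<'E'
from h import *
to(.656,.1065,.162)
a=snap('top','t10'); b=snap('side','s10')
r=lambda a:cv2.resize(a[:,:,::-1],(400,300),interpolation=cv2.INTER_CUBIC)
cv2.imwrite('pics/c11.png',np.hstack([r(a[130:250,110:270]),r(b[150:285,150:330])]))
E
```

```text
t 63.23 p [ 0.6639 -0.1335  0.2762] yaw -178.08 j6 -90.3 w 0.008 F [ 0.4 -0.2 -1.4] tool shift [-2.000e-04  2.400e-01  1.143e-01]
```

View pics/c11.png

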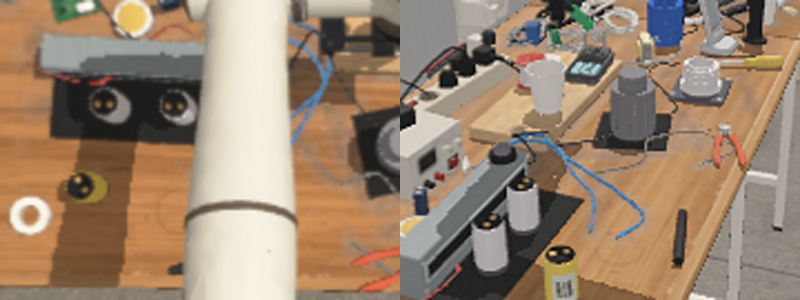

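Both capacitors stand on the pad at (103,103) and (180,105), the cap stands on the mat at (632,100), and the canister is empty. The bystanders are still where they were.

```bash
python3 -c "
from h import *
print(finish_job())"
```

```text
the job is handed in; nothing more can be done
None
```

The job is done and handed in: the cap stands on the mat, both capacitors stand on the reader's pad with labels about 1–2.5° off square to the window by my measurement, and the button was pressed fully down; the judge's verdict was not returned.

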